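# Push an enclosure home onto the jig's presence switch, lock it and start

### The arm

A 6-joint arm with a two-finger parallel gripper is mounted at the origin on the work surface. World frame = base frame: x ahead of the robot, y to its left, z up, the work surface at z = 0. Lengths are in mm, angles in degrees, forces in N, time in s.
With the tool pointing down it reaches from about 350 to 850 mm from the base axis. Payload 8.1 kg.
Tool frame: the origin (TCP) lies at the very end of the fingers, on their centre line; the grasp point (between the pads) lies 19 mm behind it; z points along the fingers, y is the direction in which the jaws open and shut (so a half turn about z gives the same grasp; the last joint's range is limited). The gripper opens to 85 mm and grips with 20 to 120 N. Pads are 22 mm wide; open, the fingers measure 114 mm over their backs; the gripper's body (76 mm by 85 mm) begins 54 mm behind the grasp point. The pads swing forward as they close: fully open they stand 13 mm farther back than shut.
Start: joints at [69.42, 7.471, 85.268, -0, 87.261, -4.893], TCP at [162.213, 577.661, 231.292] pointing down, gripper open.
Joint ranges: [-169.43, 169.43], [-51.17, 129.36], [1.28, 143.12], [-76.62, 256.62], [0, 156.53], [-152.29, 152.29]. Speed limits (degrees/s): [136.94, 136.94, 159.86, 180, 180, 180].

### API

Orientations are given as [roll, pitch, yaw] about the fixed x, y, z axes, in that order (R = Rz(yaw) Ry(pitch) Rx(roll)).
In Python, from bench import r, eyes gives the robot as it stands. The module is installed in compiled form; this text tells all that it offers.
- The arm moves only by the tool play_rows, never from a script. Its argument "deltas" is a list of rows, each a list of 3 entries, a list of its own where there are three numbers: the shift along the tool's x, y, z in m, then the turn, a rotation vector about the tool's x, y, z in rad, then the closure, from 0 (fully open) to 1 (shut). A call has 1 to 8 rows; each row shifts and turns the pose as measured when the row begins, along the tool's axes as they then stand; what a row does not reach is not made up. A row lasts 1/8 s, in which the tool goes at most 62.5 mm and 10.7 degrees, less where a joint would pass 70% of its speed; a pose out of reach is approached as far as the arm can. A call with a gripper value outside its range is refused whole. The fingers move at their own pace and stop on an object; "force" is the grip in N (left out, the last holds). Time passes only in rows, so rows that do not move let the fingers close. It gives the time, the measured TCP pose, the force and the opening at its end, in the units of the state.
- r.sense(): the state, without advancing time (a new reading comes with each control period).
- eyes.snapshot(name): name is "scene" or "top"; returns the picture (400x640x3 uint8, red, green, blue); there is no depth.
- eyes.get_calibration(name): a dict with "mtx" (3x3 intrinsics, pixels), "D" ([k1, k2, p1, p2, k3] as OpenCV has them; the pictures are not rectified), "R" (3x3) and "t" (3): a world point X has camera coordinates R X + t. Camera axes: x right, y down, z forward; pixel columns grow to the right and rows downward; lengths in mm; the calibration is good to about 2 mm. A picture is of the moment at which its call begins. get_calibration takes no time and is no camera call.
- r.hand_in(): hands the job in, once; it reports no verdict.
The state is a dict: "time": time; "joint_pos": joint angles; "qd": joint speeds; "joint_efforts": joint torques, N m; "tool_pos": TCP position; "tcp_rot": TCP orientation; "ft_force": force on the tool from outside, world axes, zero at the start; "wrist_torque": the same for the moment, N m; "finger_gap": finger opening in mm.
Only numpy, scipy, OpenCV 4.12 (cv2) and the standard library are available. Lean on these libraries where they do the work, as an engineer would, in place of code of your own. Each camera call takes 0.05 s, during which the arm holds its last target. There are 200 camera calls.

### The job

Get the larger grey box, the one with four lid screws, ready for drilling: swing the jig's keeper arm fully open out of the channel, then slide the box along the bench, without lifting it, into the channel until it is fully home against the end stops and holds the hinged switch lever in. Then swing the keeper fully shut behind the box, and only then press the steel start button all the way down for a moment and let it come up. Leave the mushroom-headed emergency stop and the loose parts lying near the jig alone.

Things in the scene. Friction and masses are not known exactly. Their poses are not given: they have to be found in the camera images.
- jig: drilling jig screwed to the bench, no floor of its own. Origin: on the bench, middle of the line of the end-stop faces; +x is the pushing direction, z up. Two rails (20 high, 18 thick) make a channel 94 wide centred on y = 0 from x = 0 back to x = -140. Two steel end stops (35 high, |y| 33 to 65) have their faces at x = 0; a black switch body, 50 high, stands behind them
- jig_mouth (a point): on the bench in the middle of the channel's mouth, at x = -213, y = 0 in the jig's frame. From x = -140 to here the rails' flared ends, 20 high, widen the channel from 94 to about 138
- box: the box to be drilled: a closed grey enclosure with a screwed lid, 110 along its x, 90 along its y, 45 high, about 0.45 kg, loose on the bench before the jig's mouth, its x axis pointing roughly along the jig's +x. Origin: centre of its underside. Fully home, its origin lies at x = -55, y = 0 in the jig's frame
- switch_lever (a joint): hinged lever of the presence switch, rad: 0 released, grows as pushed in, about 0.6 with the box fully home, 0.75 at the end of travel. It turns about an upright pin at x = 18, y = -22 in the jig's frame. Its light spring (under 1 N at the roller) returns it but cannot push the box back
- lever_roller (a point): centre of the white roller (12 across, 20 high, 30 above the bench) at the lever's tip. Released, it sits at x = -22, y = 8 in the jig's frame, inside the channel; the front of the box pushes it in to about x = 6
- keeper (a joint): keeper, a flat steel arm 14 wide, 24 to 34 above the bench, reaching 80 from its pivot at x = -120, y = -58 in the jig's frame; rad: 0 fully open, swung 0.5 rad outward (towards -y) of the jig's -x; at 0.5 it points along -x; 2.07 fully shut, pointing along +y, 3 mm behind a box that is home; both are end stops. Above 0.5 it blocks the channel. Stays where left; 0.6 N at the knob moves it
- keeper_knob (a point): top centre of the keeper's upright round knob, 12 across, from 34 to 74 above the bench, 70 from the keeper's pivot
- start (a joint): travel of the start button, m: 0 up, 0.006 fully down; spring, about 5 N fully down, 1.5 N to begin
- start_top (a point): centre of the top of the start button: a small flat steel push button, 26 across, in a round black collar on a grey square housing 75 x 75 x 40; its top is 58 above the bench. It presses straight down
- estop (a joint): travel of the emergency stop, m: 0 up; leave it alone
- estop_top (a point): centre of the top of the mushroom-headed emergency stop, 40 across, on a yellow square housing 75 x 75 x 40, top 73 above the bench
- small_box: a smaller grey steel box, 80 x 60 x 45, loose, beside the jig; it does not belong in the jig. Origin: centre of its underside
- angle: a 60 mm long aluminium angle offcut, 30 high, lying loose beside the jig. Origin: centre of its underside
- collar: a loose steel ring, 36 across, 14 high, beside the jig. Origin: centre of its underside
- wrench: a wrench lying on the bench. Origin: on the bench under its middle
Not all that is in view belongs to the job. What is shaped like the box but blue or green is not meant. Leave any purple look-alike of the part that bears start alone.

How it is judged:
By the outcome, as a careful person would: the job done as asked, in the order asked, and still so for the second after the job is handed in, with the robot touching nothing.
It also fails if it takes over 72 s, if anything falls off the work surface, if the arm or the gripper's body presses on something with over 40 N, if the wrist force passes 120 N, or if a joint passes its speed limit or range.

## Working session

There is one attempt and no reset: what is moved stays moved. The work goes in short steps, Python scripts to look and compute and a tool call to move; the robot and the scene stay as the last step left them, time stands still between calls to the robot, and variables do not carry over. Pictures are saved under pics/ and viewed, about 8 in all and at most 12, crops included, and the job is handed in when it is done.

Besides the shell and the picture viewer there is one more tool, called after "Emit:" by a JSON object that holds its "method" and its "body", one argument or row to a line. play_rows: Moves the arm, as the interface text tells. Its arguments: {"type":"object","properties":{"deltas":{"type":"array"},"force":{"type":"number"}},"required":["deltas"]}

```bash
mkdir -p pics; cat > h.py <<'E'
import numpy as np, cv2
from bench import r, eyes
def snap(name,fn,crop=None,scale=1):
    im=eyes.snapshot(name)[:,:,::-1].copy()
    cv2.imwrite('pics/raw_'+fn,im)
    if crop: x0,y0,x1,y1=crop; im=im[y0:y1,x0:x1]
    if scale!=1: im=cv2.resize(im,None,fx=scale,fy=scale,interpolation=cv2.INTER_CUBIC)
    cv2.imwrite('pics/'+fn,im)
def pix2w(name,uv,z):
    c=eyes.get_calibration(name); K=np.array(c['mtx'],float);D=np.array(c['D'],float);R=np.array(c['R'],float);t=np.array(c['t'],float).ravel()
    p=cv2.undistortPoints(np.array([[uv]],float),K,D)[0,0]
    d=R.T@np.array([p[0],p[1],1]); o=-R.T@t
    return o+d*(z-o[2])/d[2]
def w2pix(name,X):
    c=eyes.get_calibration(name);R=np.array(c['R'],float)
    return cv2.projectPoints(np.array(X,float).reshape(-1,1,3),cv2.Rodrigues(R)[0],np.array(c['t'],float),np.array(c['mtx'],float),np.array(c['D'],float))[0].reshape(-1,2)
E
python3 - <<'E'
from h import *
snap('top','t1.png',None,1.25); snap('scene','s1.png',None,1.25)
s=r.sense(); print(s['time'],s['tool_pos'],s['tcp_rot'],s['finger_gap'])
for n in('top','scene'):
    c=eyes.get_calibration(n); R=np.array(c['R']);print(n,-R.T@np.array(c['t']).ravel(),R[2])
E
```

```text
0.1 [162.02348697 577.20022004 230.32478341] [-1.79903643e+02 -9.11028032e-03  1.64315777e+02] 85.32556915100488
top [ 406.86876933   65.36154178 1096.17092163] [ 0.10694052 -0.01418114 -0.99416428]
scene [941.71838138 758.9131253  650.61801245] [-0.40964269 -0.69853783 -0.58671779]
```

View pics/t1.png

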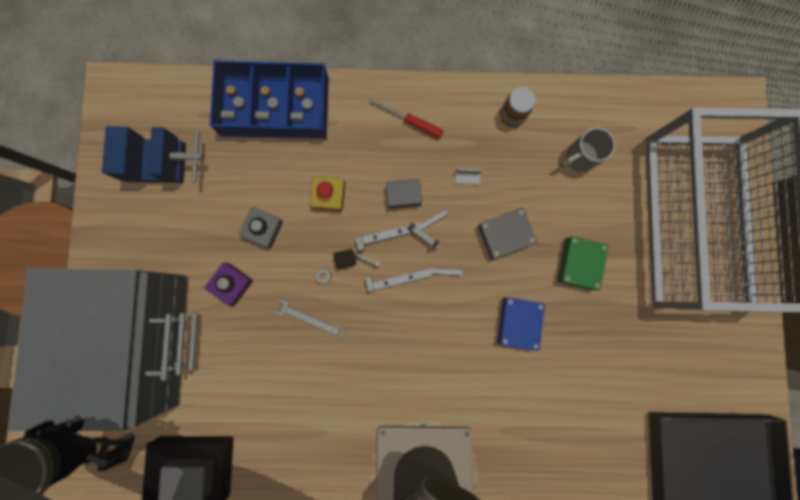

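View pics/s1.png

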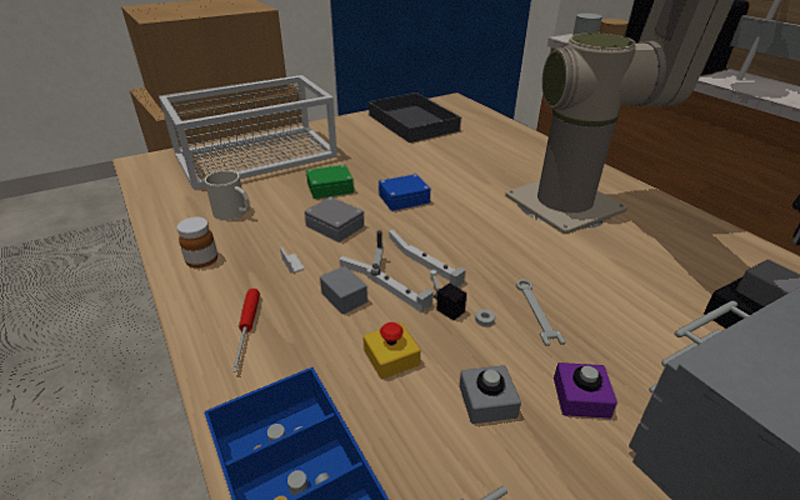

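The top picture, in 800x500 view pixels, shows these things that could be confused:
- **Box:** the large grey box with four lid screws at (508,233). Look-alikes are green (584,262), blue (522,324) and the small plain grey box (404,193).
- **Start:** the grey housing at (260,228). Look-alikes are purple (228,284) and the yellow e-stop (326,192).

I choose the grey box at (508,233) and the grey housing at (260,228), and will check both in a close crop.

```bash
python3 - <<'E'
import cv2
im=cv2.imread('pics/raw_t1.png')[125:265,180:460]
cv2.imwrite('pics/c1.png',cv2.resize(im[25:125,90:260],None,fx=4.7,fy=4.7,interpolation=cv2.INTER_CUBIC))
im=cv2.imread('pics/raw_s1.png')[150:350,235:485]
cv2.imwrite('pics/c2.png',cv2.resize(im,None,fx=3,fy=3,interpolation=cv2.INTER_CUBIC))
E
```

```text
(no output)
```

View pics/c1.png

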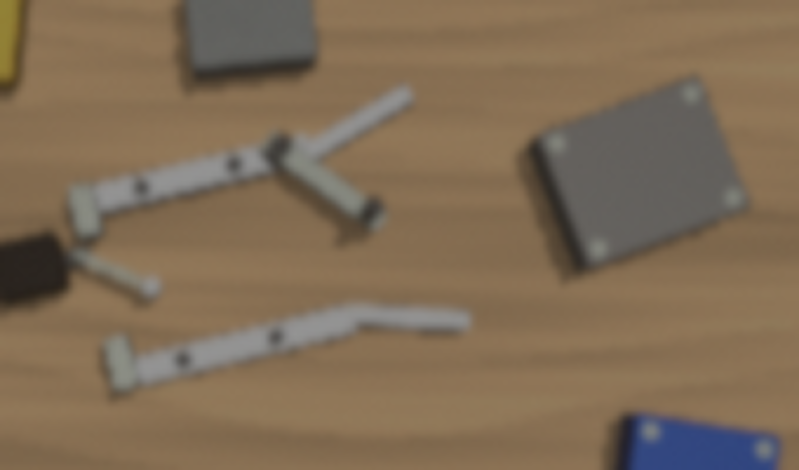

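View pics/c2.png

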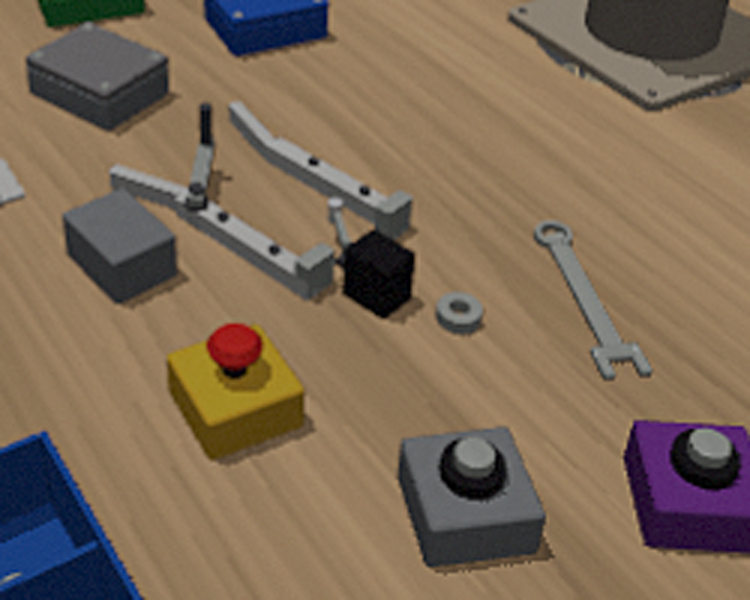

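The crops confirm the choice: the box at c1 (640,175) has four lid screws, and start is on the grey housing at c2 (475,460). The keeper pivot is at c1 (279,150), with its knob at (373,208) lying across the channel. The roller is at (150,288).

```bash
cat > m1.py <<'E'
from h import *
from scipy.optimize import least_squares
T=lambda u,v:('top',(270+u/4.7,150+v/4.7)); S=lambda u,v:('scene',(235+u/3,150+v/3))
obs=[((-22,8,40),T(150,287)),((0,-65,35),T(93,183)),((0,-33,35),T(103,236)),((0,33,35),T(128,336)),((0,65,35),T(137,387)),
((-213,69,20),T(469,330 if 0 else 312)),((-22,8,40),S(335,202))]
P=lambda p,X:np.array([p[0]+np.cos(p[2])*X[0]-np.sin(p[2])*X[1],p[1]+np.sin(p[2])*X[0]+np.cos(p[2])*X[1],X[2]])
def res(p,o): return np.concatenate([w2pix(c,P(p,X))[0]-uv for X,(c,uv) in o])
f=least_squares(res,[550,50,1.4],args=(obs,),loss='soft_l1',x_scale=[10,10,.1]); print('jig',f.x,np.degrees(f.x[2]));print(f.fun.reshape(-1,2).round(1))
J=f.x
b=[((55,-45,45),T(538,137)),((55,45,45),T(583,270)),((-55,45,45),T(748,205)),((-55,-45,45),T(697,76))]
g=least_squares(res,[600,-200,1.3],args=(b,),x_scale=[10,10,.1]); print('box',g.x,np.degrees(g.x[2]));print(g.fun.reshape(-1,2).round(1))
inv=lambda w:((w[0]-J[0])*np.cos(J[2])+(w[1]-J[1])*np.sin(J[2]),-(w[0]-J[0])*np.sin(J[2])+(w[1]-J[1])*np.cos(J[2]))
print('box in jig',inv(g.x))
k=pix2w(*T(373,208),74);print('knob top',k,inv(k),'scene',pix2w(*S(206,104),74))
k=pix2w(*T(279,150),38);print('pivot',k,inv(k))
print('start',pix2w('top',(258/1.25,226.5/1.25),58),pix2w(*S(477,453),58))
for n,X in [('mouth',(-213,0,0)),('home',(-55,0,0))]: print(n,P(J,X))
E
python3 m1.py
```

```text
jig [480.37728009 137.74414164   1.82419661] 104.51876678620476
[[ 0.2  0.2]
 [-0.6 -0. ]
 [-0.3 -0.7]
 [-0.4 -0. ]
 [ 0.2 -0.1]
 [ 0.3  0.1]
 [ 0.1 -1.7]]
box [ 554.85676027 -188.55424608    1.94004637] 111.15646880428122
[[-1.1 -0.5]
 [ 0.6  0. ]
 [ 0.6  0.8]
 [-0.1 -0.3]]
box in jig (np.float64(-334.5500271222576), np.float64(9.701038418400287))
knob top [525.99030971 -19.46448966  74.        ] (np.float64(-163.623318824398), np.float64(-4.744655970645276)) scene [528.3227455  -15.56610059  74.        ]
pivot [565.66213223  36.5678014   38.        ] (np.float64(-119.3259974279556), np.float64(-57.196714646899416))
start [558.61680262 388.72791545  58.        ] [560.25453651 396.27059133  58.        ]
mouth [533.77576236 -68.45382657   0.        ]
home [494.16562058  84.50053482   0.        ]
```

```bash
cat >> h.py <<'E'
from scipy.spatial.transform import Rotation as Ro
J=np.array([480.4,137.7,np.radians(104.5)])
def j2w(x,y): c,s=np.cos(J[2]),np.sin(J[2]); return J[0]+c*x-s*y, J[1]+s*x+c*y
def w2j(x,y): c,s=np.cos(J[2]),np.sin(J[2]); return c*(x-J[0])+s*(y-J[1]), -s*(x-J[0])+c*(y-J[1])
def rows(wps,cl,start=None):
    """wps: (world x,y,z,yaw,n). prints rows in the tool frame, from the measured pose"""
    s=r.sense(); p=np.array(s['tool_pos']); R=Ro.from_euler('xyz',s['tcp_rot'],degrees=True)
    out=[]
    for x,y,z,yaw,n in wps:
        p0=p.copy(); q=np.array([x,y,z]); Rt=Ro.from_euler('xyz',[180,0,yaw],degrees=True); rv=(R.inv()*Rt).as_rotvec()/n
        for i in range(n):
            d=R.inv().apply((q-p0)/n); R=R*Ro.from_rotvec(rv); out.append([[round(float(v),4) for v in d/1000],[round(float(v),3) for v in rv],cl])
        p=q
    print('t',round(s['time'],2),'tcp',np.round(s['tool_pos'],1),np.round(s['tcp_rot'],1),'F',np.round(s['ft_force'],1),'gap',round(s['finger_gap'],1),'jig',np.round(w2j(*s['tool_pos'][:2]),1))
    for i in range(0,len(out),8): print(str(out[i:i+8]).replace(' ',''))
E
python3 - <<'E'
from h import *
rows([(162,560,310,164.3,2),(162,380,310,124.5,4),(430,160,250,104.5,7),(527,-18,150,104.5,5)],0.65)
E
```

```text
t 0.1 tcp [162.  577.2 230.3] [-179.9   -0.   164.3] F [-0.5 -0.3  0.2] gap 85.3 jig [505.2 198.2]
[[[-0.0023,-0.0084,-0.0398],[-0.001,-0.0,0.0],0.65],[[-0.0023,-0.0083,-0.0398],[-0.001,-0.0,0.0],0.65],[[-0.0122,-0.0433,-0.0],[0.0,-0.0,0.174],0.65],[[-0.0195,-0.0406,-0.0],[0.0,-0.0,0.174],0.65],[[-0.0262,-0.0366,-0.0],[0.0,-0.0,0.174],0.65],[[-0.0321,-0.0315,-0.0],[0.0,-0.0,0.174],0.65],[[-0.0476,0.0138,0.0086],[0.0,-0.0,0.05],0.65],[[-0.0468,0.0161,0.0086],[0.0,-0.0,0.05],0.65]]
[[[-0.046,0.0184,0.0086],[0.0,-0.0,0.05],0.65],[[-0.045,0.0207,0.0086],[0.0,-0.0,0.05],0.65],[[-0.0439,0.0229,0.0086],[0.0,-0.0,0.05],0.65],[[-0.0427,0.0251,0.0086],[0.0,-0.0,0.05],0.65],[[-0.0414,0.0272,0.0086],[0.0,-0.0,0.05],0.65],[[-0.0393,0.0099,0.02],[-0.0,0.0,-0.0],0.65],[[-0.0393,0.0099,0.02],[-0.0,0.0,-0.0],0.65],[[-0.0393,0.0099,0.02],[-0.0,0.0,-0.0],0.65]]
[[[-0.0393,0.0099,0.02],[-0.0,0.0,-0.0],0.65],[[-0.0393,0.0099,0.02],[-0.0,0.0,-0.0],0.65]]
```

Emit:
{"method": "play_rows", "body": {
  "deltas": [
    [[-0.002,-0.008,-0.04],[0,0,0],0.65],
    [[-0.002,-0.008,-0.04],[0,0,0],0.65],
    [[-0.012,-0.043,0],[0,0,0.174],0.65],
    [[-0.0195,-0.04,0],[0,0,0.174],0.65],
    [[-0.026,-0.037,0],[0,0,0.174],0.65],
    [[-0.032,-0.0315,0],[0,0,0.174],0.65],
    [[-0.0475,0.014,0.0085],[0,0,0.05],0.65],
    [[-0.047,0.016,0.0085],[0,0,0.05],0.65]
  ],
  "force": 20
}}

```text
time: 1.1
tool_pos: [234.2, 310.1, 293.0]
tcp_rot: [-179.7, 0.3, 117.6]
ft_force: [1.6, 0.1, 0.5]
finger_gap: 29.5
```

Emit:
{"method": "play_rows", "body": {
  "deltas": [
    [[-0.046,0.0185,0.0085],[0,0,0.05],0.65],
    [[-0.045,0.0205,0.0085],[0,0,0.05],0.65],
    [[-0.044,0.023,0.0085],[0,0,0.05],0.65],
    [[-0.0425,0.025,0.0085],[0,0,0.05],0.65],
    [[-0.0415,0.027,0.0085],[0,0,0.05],0.65],
    [[-0.039,0.01,0.02],[0,0,0],0.65],
    [[-0.039,0.01,0.02],[0,0,0],0.65],
    [[-0.039,0.01,0.02],[0,0,0],0.65]
  ]
}}

```text
time: 2.1
tool_pos: [483.0, 29.3, 187.7]
tcp_rot: [-179.9, 0.3, 102.7]
ft_force: [1.0, -0.3, 0.1]
finger_gap: 30.0
```

```bash
python3 - <<'E'
from h import *
rows([(527,-18,120,104.5,4),(527,-18,50,104.5,4)],0.65)
E
```

```text
t 2.1 tcp [483.   29.3 187.7] [-179.9    0.3  102.7] F [ 1.  -0.3  0.1] gap 30.0 jig [-105.6   24.6]
[[[-0.0139,0.0082,0.017],[-0.0,0.001,-0.008],0.65],[[-0.0139,0.008,0.017],[-0.0,0.001,-0.008],0.65],[[-0.014,0.0079,0.017],[-0.0,0.001,-0.008],0.65],[[-0.0141,0.0078,0.0169],[-0.0,0.001,-0.008],0.65],[[-0.0,-0.0,0.0175],[-0.0,-0.0,-0.0],0.65],[[-0.0,-0.0,0.0175],[-0.0,-0.0,-0.0],0.65],[[-0.0,-0.0,0.0175],[-0.0,-0.0,-0.0],0.65],[[-0.0,-0.0,0.0175],[-0.0,-0.0,-0.0],0.65]]
```

Emit:
{"method": "play_rows", "body": {
  "deltas": [
    [[-0.014,0.008,0.017],[0,0,-0.008],0.65],
    [[-0.014,0.008,0.017],[0,0,-0.008],0.65],
    [[-0.014,0.008,0.017],[0,0,-0.008],0.65],
    [[-0.014,0.008,0.017],[0,0,-0.008],0.65]
  ]
}}

```text
time: 2.6
tool_pos: [526.8, -22.4, 115.2]
tcp_rot: [-179.7, 0.2, 104.3]
ft_force: [0.0, -0.7, 0.2]
finger_gap: 29.9
```

```bash
python3 - <<'E'
from h import *
snap('scene','s2.png',(250,120,410,240),5)
p=w2pix('scene',[527,-18,74])[0]; print((p-[250,120])*5)
rows([(527,-18,80,104.5,4),(527,-18,50,104.5,2)],0.65)
E
```

```text
[268.3214261  320.41931569]
t 2.65 tcp [526.3 -23.5 112.8] [-179.5    0.2  104.3] F [-2.9 -1.  -3. ] gap 29.6 jig [-167.6   -4.1]
[[[0.0013,0.0006,0.0082],[-0.002,0.001,-0.001],0.65],[[0.0013,0.0006,0.0082],[-0.002,0.001,-0.001],0.65],[[0.0013,0.0005,0.0082],[-0.002,0.001,-0.001],0.65],[[0.0013,0.0005,0.0082],[-0.002,0.001,-0.001],0.65],[[-0.0,-0.0,0.015],[-0.0,-0.0,0.0],0.65],[[-0.0,-0.0,0.015],[-0.0,-0.0,0.0],0.65]]
```

View pics/s2.png

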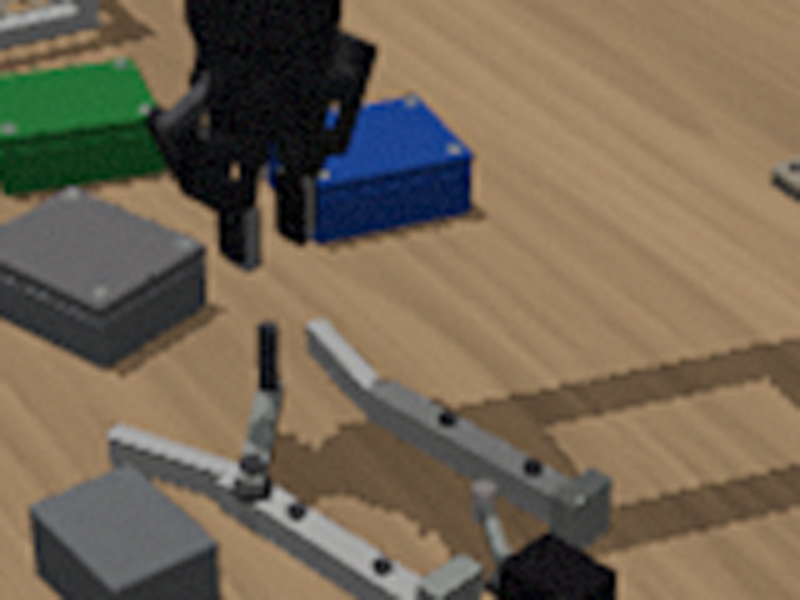

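Scene crop: the fingertips at (240,240) and (297,215) straddle the knob top at (268,323), so I go down and sweep the keeper open.

Emit:
{"method": "play_rows", "body": {
  "deltas": [
    [[0.0015,0.0005,0.015],[0,0,0],0.65],
    [[0.0015,0.0005,0.015],[0,0,0],0.65],
    [[0.001,0.0005,0.015],[0,0,0],0.65],
    [[0.001,0.0005,0.013],[0,0,0],0.65]
  ]
}}

```text
time: 3.15
tool_pos: [525.9, -17.2, 51.5]
tcp_rot: [-179.5, 0.2, 104.3]
ft_force: [0.4, 0.1, 0.2]
finger_gap: 29.9
```

```bash
python3 - <<'E'
from h import *
W=[]
for th in np.linspace(.75,-.5,10):
    W.append((*j2w(-120-70*np.cos(th),-58+70*np.sin(th)-9),52,104.5,1))
W.append((*j2w(-181,-105),52,104.5,2))
rows(W,.65)
print('small box jig',w2j(*pix2w('top',(404/1.25,193/1.25),45)[:2]))
E
```

```text
t 3.15 tcp [525.9 -17.2  51.5] [-179.5    0.2  104.3] F [0.4 0.1 0.2] gap 29.9 jig [-161.4   -5.3]
[[[-0.0098,0.014,-0.0005],[-0.008,0.003,-0.003],0.65],[[-0.0061,0.0076,0.0],[0.0,0.0,0.0],0.65],[[-0.005,0.0083,0.0],[-0.0,-0.0,0.0],0.65],[[-0.0038,0.0089,0.0],[-0.0,-0.0,0.0],0.65],[[-0.0025,0.0094,0.0],[-0.0,-0.0,0.0],0.65],[[-0.0012,0.0096,0.0],[-0.0,-0.0,0.0],0.65],[[0.0001,0.0097,0.0],[-0.0,-0.0,0.0],0.65],[[0.0015,0.0096,0.0],[-0.0,-0.0,0.0],0.65]]
[[[0.0028,0.0093,0.0],[-0.0,-0.0,0.0],0.65],[[0.0041,0.0088,0.0],[-0.0,-0.0,0.0],0.65],[[0.0002,0.0022,0.0],[-0.0,-0.0,0.0],0.65],[[0.0002,0.0022,0.0],[-0.0,-0.0,0.0],0.65]]
small box jig (np.float64(-120.5906474996803), np.float64(-139.79716516278611))
```

Emit:
{"method": "play_rows", "body": {
  "deltas": [
    [[-0.01,0.014,0],[0,0,0],0.65],
    [[-0.006,0.0075,0],[0,0,0],0.65],
    [[-0.005,0.0085,0],[0,0,0],0.65],
    [[-0.004,0.009,0],[0,0,0],0.65],
    [[-0.0025,0.0095,0],[0,0,0],0.65],
    [[-0.001,0.0095,0],[0,0,0],0.65],
    [[0,0.0095,0],[0,0,0],0.65],
    [[0.0015,0.0095,0],[0,0,0],0.65]
  ]
}}

```text
time: 4.15
tool_pos: [609.3, -23.4, 47.9]
tcp_rot: [-179.3, 0.1, 104.4]
ft_force: [-1.3, -0.3, 0.6]
finger_gap: 30.2
```

Emit:
{"method": "play_rows", "body": {
  "deltas": [
    [[0.003,0.0085,0],[0,0,0],0.65],
    [[0.004,0.006,0],[0,0,0],0.65],
    [[0,0.002,0],[0,0,0],0.65]
  ]
}}

```text
time: 4.53
tool_pos: [625.0, -10.7, 47.6]
tcp_rot: [-179.3, 0.1, 104.4]
ft_force: [-1.0, 0.8, 0.1]
finger_gap: 29.9
```

```bash
python3 - <<'E'
from h import *
rows([(*j2w(-181,-105),52,104.5,2)],.65)
E
```

```text
t 4.53 tcp [625.  -10.7  47.6] [-1.793e+02  1.000e-01  1.044e+02] F [-1.   0.8  0.1] gap 29.9 jig [-179.9 -102.8]
[[[-0.0006,0.0011,-0.0022],[-0.006,0.001,-0.001],0.65],[[-0.0006,0.0011,-0.0022],[-0.006,0.001,-0.001],0.65]]
```

Emit:
{"method": "play_rows", "body": {
  "deltas": [
    [[0,0.003,-0.002],[0,0,0],0.65],
    [[0,0.003,-0.001],[0,0,0],0.65]
  ]
}}

```text
time: 4.78
tool_pos: [627.1, -9.7, 48.6]
tcp_rot: [-178.8, 0.0, 104.4]
ft_force: [-14.9, -6.4, 2.2]
finger_gap: 29.6
```

Emit:
{"method": "play_rows", "body": {
  "deltas": [
    [[0,0.003,0],[0,0,0],0.65],
    [[0,0.001,0],[0,0,0],0.65]
  ]
}}

```text
time: 5.03
tool_pos: [626.5, -10.1, 48.1]
tcp_rot: [-178.2, -0.0, 104.4]
ft_force: [-5.5, -0.3, 2.9]
finger_gap: 29.8
```

```bash
python3 - <<'E'
from h import *
b=np.array([554.9,-188.5]);a=np.radians(111.2)
def bf(w): d=np.array(w[:2])-b; return np.round([d@[np.cos(a),np.sin(a)],d@[-np.sin(a),np.cos(a)]],1)
for uv in [(570,237),(562,283),(545,300)]: print(uv,bf(pix2w('top',(uv[0]/1.25,uv[1]/1.25),45)))
B=lambda x,y:(b[0]+np.cos(a)*x-np.sin(a)*y,b[1]+np.sin(a)*x+np.cos(a)*y)
rows([(*j2w(-180,-94),52,104.5,1),(*j2w(-180,-94),100,104.5,3),(*B(-82,0),100,111.2,5),(*B(-80,0),35,111.2,3),(*B(-80,0),14,111.2,2)],.53)
E
```

```text
(570, 237) [-132.4   58.5]
(562, 283) [-73.9 151.1]
(545, 300) [-22.2 173.5]
t 5.03 tcp [626.5 -10.1  48.1] [-178.2   -0.   104.4] F [-5.5 -0.3  2.9] gap 29.8 jig [-179.6 -104.5]
[[[-0.0004,-0.0106,-0.0035],[-0.031,-0.001,-0.002],0.53],[[-0.0,0.0,-0.016],[0.0,0.0,-0.0],0.53],[[-0.0,0.0,-0.016],[0.0,0.0,-0.0],0.53],[[-0.0,0.0,-0.016],[0.0,0.0,-0.0],0.53],[[-0.0472,-0.0188,-0.0],[-0.0,0.0,-0.023],0.53],[[-0.0467,-0.0199,-0.0],[-0.0,0.0,-0.023],0.53],[[-0.0463,-0.021,-0.0],[-0.0,0.0,-0.023],0.53],[[-0.0457,-0.0221,-0.0],[-0.0,0.0,-0.023],0.53]]
[[[-0.0452,-0.0231,-0.0],[-0.0,0.0,-0.023],0.53],[[0.0007,0.0,0.0217],[0.0,-0.0,-0.0],0.53],[[0.0007,0.0,0.0217],[0.0,-0.0,-0.0],0.53],[[0.0007,0.0,0.0217],[0.0,-0.0,-0.0],0.53],[[0.0,-0.0,0.0105],[0.0,-0.0,-0.0],0.53],[[0.0,-0.0,0.0105],[0.0,-0.0,-0.0],0.53]]
```

Emit:
{"method": "play_rows", "body": {
  "deltas": [
    [[0,-0.0105,-0.0035],[-0.03,0,0],0.65],
    [[0,0,-0.016],[0,0,0],0.65],
    [[0,0,-0.018],[0,0,0],0.65],
    [[0,0,-0.018],[0,0,0],0.53],
    [[-0.047,-0.019,0],[0,0,-0.023],0.53],
    [[-0.0465,-0.02,0],[0,0,-0.023],0.53],
    [[-0.046,-0.021,0],[0,0,-0.023],0.53],
    [[-0.046,-0.022,0],[0,0,-0.023],0.53]
  ]
}}

```text
time: 6.02
tool_pos: [596.8, -216.0, 118.0]
tcp_rot: [179.4, 0.3, 110.2]
ft_force: [0.8, 0.4, -0.0]
finger_gap: 40.2
```

Emit:
{"method": "play_rows", "body": {
  "deltas": [
    [[-0.04,-0.021,0],[0,0,-0.023],0.53]
  ]
}}

```text
time: 6.15
tool_pos: [591.5, -263.0, 120.1]
tcp_rot: [179.3, 0.5, 111.6]
ft_force: [-0.6, 0.1, -0.2]
finger_gap: 40.5
```

```bash
python3 - <<'E'
from h import *
b=np.array([554.9,-188.5]);a=np.radians(111.2)
B=lambda x,y:(b[0]+np.cos(a)*x-np.sin(a)*y,b[1]+np.sin(a)*x+np.cos(a)*y)
rows([(*B(-80,0),35,111.2,5),(*B(-80,0),14,111.2,2)],.53)
E
```

```text
t 6.15 tcp [ 591.5 -263.   120.1] [179.3   0.5 111.6] F [-0.6  0.1 -0.2] gap 40.5 jig [-415.8   -7.3]
[[[0.0007,-0.0016,0.017],[0.002,0.002,0.001],0.53],[[0.0007,-0.0016,0.017],[0.002,0.002,0.001],0.53],[[0.0006,-0.0016,0.017],[0.002,0.002,0.001],0.53],[[0.0006,-0.0015,0.017],[0.002,0.002,0.001],0.53],[[0.0006,-0.0015,0.017],[0.002,0.002,0.001],0.53],[[-0.0,-0.0,0.0105],[0.0,-0.0,0.0],0.53],[[-0.0,-0.0,0.0105],[0.0,-0.0,0.0],0.53]]
```

Emit:
{"method": "play_rows", "body": {
  "deltas": [
    [[-0.001,-0.0015,0.017],[0.002,0.002,0],0.53],
    [[-0.001,-0.0015,0.017],[0.002,0.002,0],0.53],
    [[0,-0.0015,0.017],[0.002,0.002,0],0.53],
    [[0,-0.0015,0.017],[0.002,0.002,0],0.53],
    [[0,-0.0015,0.017],[0.002,0.002,0],0.53],
    [[0,0,0.0105],[0,0,0],0.53],
    [[0,0,0.009],[0,0,0],0.53]
  ]
}}

```text
time: 7.02
tool_pos: [587.6, -268.0, 12.0]
tcp_rot: [179.9, -0.1, 111.6]
ft_force: [0.7, 1.0, 0.2]
finger_gap: 40.0
```

```bash
python3 - <<'E'
from h import *
snap('top','t2.png',(290,130,450,230),5)
rows([],.53)
E
```

```text
t 7.08 tcp [ 586.7 -267.6   10.5] [ 1.799e+02 -1.000e-01  1.116e+02] F [-1.2 -0.2 -1. ] gap 40.1 jig [-419.    -1.4]
```

View pics/t2.png

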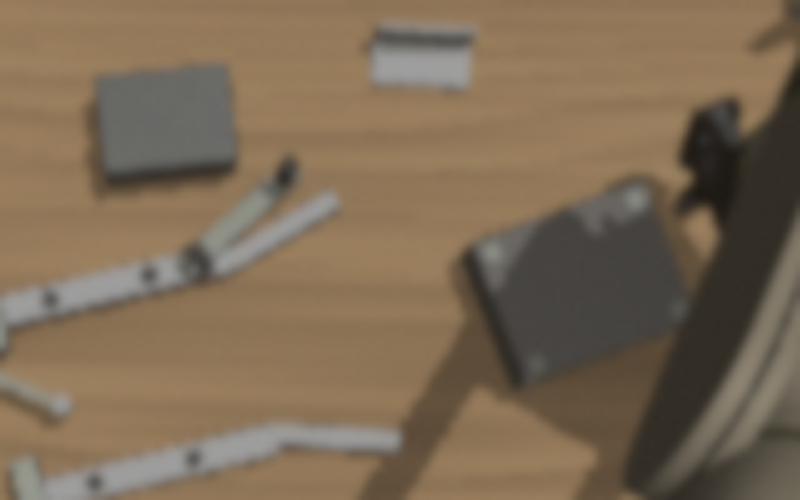

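The keeper now lies open along the flare, with its knob at crop (288,170) outside the channel. The box is undisturbed at (580,285). I push with two-finger contact and turn the box into line.

```bash
python3 - <<'E'
from h import *
W=[]
def tc(cx,cy,ph,n=1,z=14):
    p=np.radians(ph); return (*j2w(cx-66*np.cos(p),cy-66*np.sin(p)),z,104.5+ph,n)
W.append(tc(-336,9.5,6.7,2))
for i in range(1,11):
    f=i/10; W.append(tc(-336+100*f,9.5*(1-f),6.7*(1-min(1,f*1.2))))
rows(W,.53)
E
```

```text
t 7.08 tcp [ 586.7 -267.6   10.5] [ 1.799e+02 -1.000e-01  1.116e+02] F [-1.2 -0.2 -1. ] gap 40.1 jig [-419.    -1.4]
[[[0.0088,-0.0005,-0.0017],[0.001,-0.001,0.003],0.53],[[0.0088,-0.0006,-0.0017],[0.001,-0.001,0.003],0.53],[[0.0098,0.0012,0.0],[0.0,-0.0,0.014],0.53],[[0.0099,0.001,0.0],[-0.0,-0.0,0.014],0.53],[[0.0099,0.0009,0.0],[-0.0,-0.0,0.014],0.53],[[0.0099,0.0008,0.0],[0.0,-0.0,0.014],0.53],[[0.0099,0.0006,0.0],[0.0,-0.0,0.014],0.53],[[0.01,0.0005,0.0],[-0.0,-0.0,0.014],0.53]]
[[[0.01,0.0004,0.0],[-0.0,-0.0,0.014],0.53],[[0.01,0.0002,0.0],[0.0,-0.0,0.014],0.53],[[0.01,0.0007,0.0],[-0.0,-0.0,0.005],0.53],[[0.01,0.0009,0.0],[0.0,-0.0,0.0],0.53]]
```

Emit:
{"method": "play_rows", "body": {
  "deltas": [
    [[0.009,-0.0005,-0.002],[0,0,0.003],0.53],
    [[0.009,-0.0005,-0.002],[0,0,0.003],0.53],
    [[0.01,0.001,0],[0,0,0.014],0.53],
    [[0.01,0.001,0],[0,0,0.014],0.53],
    [[0.01,0.001,0],[0,0,0.014],0.53],
    [[0.01,0.001,0],[0,0,0.014],0.53],
    [[0.01,0.0005,0],[0,0,0.014],0.53],
    [[0.01,0.0005,0],[0,0,0.014],0.53]
  ]
}}

```text
time: 8.07
tool_pos: [564.2, -189.2, 17.2]
tcp_rot: [179.8, 0.1, 106.0]
ft_force: [0.2, -2.3, -1.7]
finger_gap: 40.1
```

```bash
python3 - <<'E'
from h import *
W=[]
def tc(cx,cy,ph,n=1,z=14):
    p=np.radians(ph); return (*j2w(cx-66*np.cos(p),cy-66*np.sin(p)),z,104.5+ph,n)
W.append(tc(-236,0,0,5)); rows(W,.53)
E
```

```text
t 8.07 tcp [ 564.2 -189.2   17.2] [1.798e+02 1.000e-01 1.060e+02] F [ 0.2 -2.3 -1.7] gap 40.1 jig [-337.5    0.7]
[[[0.0071,0.0003,0.0006],[0.001,0.0,0.005],0.53],[[0.0071,0.0003,0.0006],[0.001,0.0,0.005],0.53],[[0.0071,0.0003,0.0006],[0.001,0.0,0.005],0.53],[[0.0071,0.0002,0.0006],[0.001,0.0,0.005],0.53],[[0.0071,0.0002,0.0006],[0.001,0.0,0.005],0.53]]
```

Emit:
{"method": "play_rows", "body": {
  "deltas": [
    [[0.007,0,0.001],[0,0,0.005],0.53],
    [[0.007,0,0.001],[0,0,0.005],0.53],
    [[0.007,0,0.001],[0,0,0.005],0.53],
    [[0.007,0,0],[0,0,0.005],0.53],
    [[0.005,0,0],[0,0,0.005],0.53]
  ]
}}

```text
time: 8.7
tool_pos: [556.9, -156.8, 16.2]
tcp_rot: [179.6, 0.3, 104.5]
ft_force: [0.5, -3.9, 3.0]
finger_gap: 40.2
```

```bash
python3 - <<'E'
from h import *
snap('scene','s3.png',(255,150,405,262),5.3)
rows([],.53)
X=[[*j2w(-236+a,b),45] for a,b in[(55,-45),(55,45),(-55,45),(-55,-45)]]
print((w2pix('scene',X)-[255,150])*5.3)
E
```

```text
t 8.75 tcp [ 556.8 -156.2   16. ] [179.6   0.3 104.5] F [ 1.4 -1.6  1.5] gap 40.5 jig [-3.036e+02 -3.000e-01]
[[175.85078426 244.96240761]
 [306.09135917 175.64696955]
 [166.42249847  97.21292753]
 [ 37.02433773 159.01183086]]
```

View pics/s3.png

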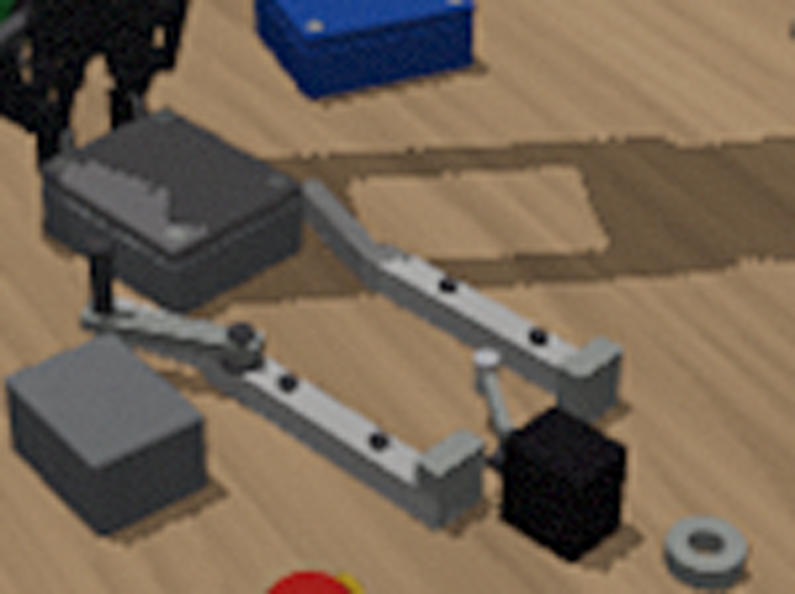

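Box corners (180,255), (302,186) and (170,108) match the expected pose, apart from the constant 2-pixel scene offset already seen on the roller. I push on along jig +x.

Emit:
{"method": "play_rows", "body": {
  "deltas": [
    [[0.01,0,0.001],[0,0,0],0.53],
    [[0.01,0,0.0005],[0,0,0],0.53],
    [[0.01,0,0],[0,0,0],0.53],
    [[0.01,0,0],[0,0,0],0.53],
    [[0.01,0,0],[0,0,0],0.53],
    [[0.01,0,0],[0,0,0],0.53],
    [[0.01,0,0],[0,0,0],0.53]
  ]
}}

```text
time: 9.62
tool_pos: [539.1, -85.5, 14.8]
tcp_rot: [179.5, 0.3, 104.4]
ft_force: [-0.0, -4.8, 3.4]
finger_gap: 40.1
```

```bash
python3 - <<'E'
from h import *
rows([(*j2w(-121,0),14,104.5,12)],.53)
E
```

```text
t 9.62 tcp [539.1 -85.5  14.8] [179.5   0.3 104.4] F [-0.  -4.8  3.4] gap 40.1 jig [-230.8   -0.9]
[[[0.0091,-0.0001,0.0],[0.001,0.001,-0.0],0.53],[[0.0091,-0.0001,0.0],[0.001,0.001,-0.0],0.53],[[0.0091,-0.0001,0.0],[0.001,0.001,-0.0],0.53],[[0.0091,-0.0001,0.0],[0.001,0.001,-0.0],0.53],[[0.0091,-0.0001,0.0],[0.001,0.001,-0.0],0.53],[[0.0091,-0.0001,0.0],[0.001,0.001,-0.0],0.53],[[0.0091,-0.0001,0.0],[0.001,0.001,-0.0],0.53],[[0.0091,-0.0001,0.0],[0.001,0.001,-0.0],0.53]]
[[[0.0091,-0.0001,0.0],[0.001,0.001,-0.0],0.53],[[0.0091,-0.0001,0.0001],[0.001,0.001,-0.0],0.53],[[0.0091,-0.0001,0.0001],[0.001,0.001,-0.0],0.53],[[0.0091,-0.0001,0.0001],[0.001,0.001,-0.0],0.53]]
```

Emit:
{"method": "play_rows", "body": {
  "deltas": [
    [[0.009,0,0],[0,0.001,0],0.53],
    [[0.009,0,0],[0,0.001,0],0.53],
    [[0.009,0,0],[0,0.001,0],0.53],
    [[0.009,0,0],[0,0.001,0],0.53],
    [[0.009,0,0],[0,0.001,0],0.53]
  ]
}}

```text
time: 10.25
tool_pos: [527.0, -38.9, 14.7]
tcp_rot: [179.5, 0.1, 104.4]
ft_force: [1.4, -4.6, 3.2]
finger_gap: 39.6
```

Emit:
{"method": "play_rows", "body": {
  "deltas": [
    [[0.009,0,0],[0,0,0],0.53],
    [[0.009,0,0],[0,0,0],0.53],
    [[0.009,0,0],[0,0,0],0.53]
  ]
}}

```text
time: 10.62
tool_pos: [519.7, -11.1, 14.7]
tcp_rot: [179.5, 0.1, 104.4]
ft_force: [1.2, -5.7, 3.6]
finger_gap: 39.9
```

```bash
python3 - <<'E'
from h import *
rows([(*j2w(-121,0),14,104.5,6)],.53)
E
```

```text
t 10.62 tcp [519.7 -11.1  14.7] [1.795e+02 1.000e-01 1.044e+02] F [ 1.2 -5.7  3.6] gap 39.9 jig [-153.9   -0.7]
[[[0.0055,-0.0001,0.0001],[0.001,0.0,-0.0],0.53],[[0.0055,-0.0001,0.0001],[0.001,0.0,-0.0],0.53],[[0.0055,-0.0001,0.0001],[0.001,0.0,-0.0],0.53],[[0.0055,-0.0001,0.0001],[0.001,0.0,-0.0],0.53],[[0.0055,-0.0001,0.0001],[0.001,0.0,-0.0],0.53],[[0.0055,-0.0001,0.0001],[0.001,0.0,-0.0],0.53]]
```

Emit:
{"method": "play_rows", "body": {
  "deltas": [
    [[0.006,0,0],[0,0,0],0.53],
    [[0.006,0,0],[0,0,0],0.53],
    [[0.006,0,0],[0,0,0],0.53],
    [[0.006,0,0],[0,0,0],0.53]
  ]
}}

```text
time: 11.12
tool_pos: [512.7, 12.6, 14.5]
tcp_rot: [179.6, 0.2, 104.5]
ft_force: [1.8, -5.9, 3.2]
finger_gap: 40.3
```

Emit:
{"method": "play_rows", "body": {
  "deltas": [
    [[0.003,0,0],[0,0,0],0.53],
    [[0.003,0,0],[0,0,0],0.53]
  ]
}}

```text
time: 11.38
tool_pos: [511.1, 18.6, 14.6]
tcp_rot: [179.6, 0.2, 104.5]
ft_force: [2.3, -6.6, 2.9]
finger_gap: 40.2
```

Emit:
{"method": "play_rows", "body": {
  "deltas": [
    [[0.003,0,0],[0,0,0],0.53]
  ]
}}

```text
time: 11.5
tool_pos: [510.6, 21.2, 14.6]
tcp_rot: [179.6, 0.3, 104.5]
ft_force: [7.3, -17.5, 0.2]
finger_gap: 39.9
```

Emit:
{"method": "play_rows", "body": {
  "deltas": [
    [[0.002,0,0],[0,0,0],0.53],
    [[0.002,0,0],[0,0,0],0.53]
  ]
}}

```text
time: 11.75
tool_pos: [510.9, 21.2, 14.9]
tcp_rot: [179.5, 0.7, 104.6]
ft_force: [4.2, -17.7, -0.5]
finger_gap: 39.9
```

```bash
python3 - <<'E'
from h import *
rows([(*j2w(-135,0),16,104.5,2),(*j2w(-150,0),110,104.5,4),(*j2w(-184,-90),100,134,5),(*j2w(-181,-92),50,134,3)],.6)
E
```

```text
t 11.75 tcp [510.9  21.2  14.9] [179.5   0.7 104.6] F [  4.2 -17.7  -0.5] gap 39.9 jig [-120.4   -0.3]
[[[-0.0073,-0.0002,-0.0005],[0.004,0.007,0.001],0.6],[[-0.0073,-0.0002,-0.0005],[0.004,0.007,0.001],0.6],[[-0.0037,-0.0,-0.0235],[-0.0,-0.0,-0.0],0.6],[[-0.0037,-0.0,-0.0235],[-0.0,-0.0,-0.0],0.6],[[-0.0037,-0.0,-0.0235],[-0.0,-0.0,-0.0],0.6],[[-0.0037,-0.0,-0.0235],[-0.0,-0.0,-0.0],0.6],[[-0.0068,0.018,0.002],[-0.0,0.0,-0.103],0.6],[[-0.0086,0.0172,0.002],[-0.0,0.0,-0.103],0.6]]
[[[-0.0103,0.0162,0.002],[-0.0,0.0,-0.103],0.6],[[-0.012,0.0151,0.002],[-0.0,0.0,-0.103],0.6],[[-0.0134,0.0138,0.002],[-0.0,0.0,-0.103],0.6],[[0.0005,0.0011,0.0167],[0.0,0.0,-0.0],0.6],[[0.0005,0.0011,0.0167],[0.0,0.0,-0.0],0.6],[[0.0005,0.0011,0.0167],[0.0,0.0,-0.0],0.6]]
```

Emit:
{"method": "play_rows", "body": {
  "deltas": [
    [[-0.0075,0,0],[0,0.006,0],0.53],
    [[-0.0075,0,-0.002],[0,0.006,0],0.53],
    [[-0.004,0,-0.025],[0,0,0],0.53],
    [[-0.004,0,-0.025],[0,0,0],0.53],
    [[-0.004,0,-0.025],[0,0,0],0.55],
    [[-0.004,0,-0.02],[0,0,0],0.55]
  ]
}}

```text
time: 12.5
tool_pos: [511.7, -7.2, 108.6]
tcp_rot: [-179.7, -0.6, 104.6]
ft_force: [-0.4, -0.6, 0.5]
finger_gap: 38.8
```

```bash
python3 - <<'E'
from h import *
snap('top','t3.png',(250,150,390,240),5.6)
rows([(*j2w(-181,-92),105,104.5,3),(*j2w(-181,-92),54,104.5,5)],.6)
E
```

```text
t 12.55 tcp [513.5  -7.7 111.4] [-179.9   -0.5  104.6] F [ 1.3 -1.5  2.9] gap 38.5 jig [-149.1    4.4]
[[[-0.0107,0.0321,0.002],[-0.001,-0.003,0.001],0.6],[[-0.0107,0.0321,0.002],[-0.001,-0.003,0.001],0.6],[[-0.0107,0.0321,0.0021],[-0.001,-0.003,0.001],0.6],[[0.0,-0.0,0.0102],[0.0,0.0,-0.0],0.6],[[0.0,-0.0,0.0102],[0.0,0.0,-0.0],0.6],[[0.0,-0.0,0.0102],[0.0,0.0,-0.0],0.6],[[0.0,-0.0,0.0102],[0.0,0.0,-0.0],0.6],[[0.0,-0.0,0.0102],[0.0,0.0,-0.0],0.6]]
```

View pics/t3.png

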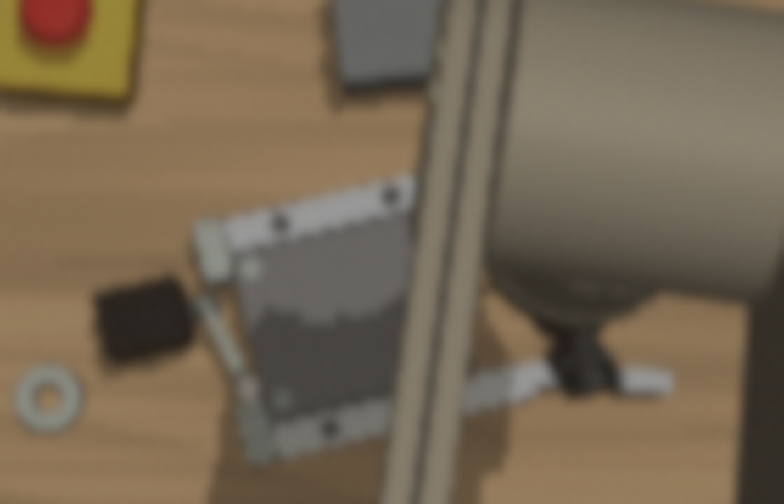

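The box front edge sits against both stop faces, (235,280) to (270,420), with the roller pressed in at (248,385). Next is the knob.

Emit:
{"method": "play_rows", "body": {
  "deltas": [
    [[-0.011,0.032,0],[0,-0.003,0],0.6],
    [[-0.011,0.032,0],[0,-0.003,0],0.6],
    [[-0.011,0.032,0],[0,0,0],0.6],
    [[0,0,0.003],[0,0,0],0.6]
  ]
}}

```text
time: 13.05
tool_pos: [615.7, -14.3, 105.3]
tcp_rot: [-179.7, -0.4, 104.6]
ft_force: [-0.6, 0.2, -0.4]
finger_gap: 34.0
```

```bash
python3 - <<'E'
from h import *
rows([(*j2w(-181,-93),54,104.5,6)],.6)
E
```

```text
t 13.05 tcp [615.7 -14.3 105.3] [-179.7   -0.4  104.6] F [-0.6  0.2 -0.4] gap 34.0 jig [-181.   -92.9]
[[[-0.0001,0.0001,0.0086],[-0.001,-0.001,0.0],0.6],[[-0.0001,0.0001,0.0086],[-0.001,-0.001,0.0],0.6],[[-0.0,0.0,0.0086],[-0.001,-0.001,0.0],0.6],[[-0.0,0.0,0.0086],[-0.001,-0.001,0.0],0.6],[[-0.0,0.0,0.0086],[-0.001,-0.001,0.0],0.6],[[-0.0,0.0,0.0086],[-0.001,-0.001,0.0],0.6]]
```

Emit:
{"method": "play_rows", "body": {
  "deltas": [
    [[0,0,0.0085],[0,0,0],0.6],
    [[0,0,0.0085],[0,0,0],0.6],
    [[0,0,0.0085],[0,0,0],0.6],
    [[0,0,0.0085],[0,0,0],0.6],
    [[0,0,0.0085],[0,0,0],0.6],
    [[0,0,0.007],[0,0,0],0.6],
    [[0,0,0],[0,0,0],0.7]
  ]
}}

```text
time: 13.92
tool_pos: [610.8, -13.0, 49.6]
tcp_rot: [-179.4, -0.6, 104.6]
ft_force: [-0.0, 0.1, 0.1]
finger_gap: 25.7
```

```bash
python3 - <<'E'
from h import *
def k(th,ps,n=1,lead=6,z=54):
    a=np.radians(104.5-ps) # jaw dir in jig frame = (sin a, cos a)
    return (*j2w(-120-70*np.cos(th)+lead*np.sin(a),-58+70*np.sin(th)+lead*np.cos(a)),z,ps,n)
W=[k(th,104.5-np.degrees(max(0,th))) for th in np.linspace(-.4,1.5,16)]
rows(W,.7)
E
```

```text
t 13.93 tcp [610.8 -13.   49.6] [-179.4   -0.6  104.6] F [-0.   0.1  0.1] gap 25.7 jig [-178.5  -88.5]
[[[-0.0059,-0.0093,-0.0044],[-0.01,-0.011,0.003],0.7],[[-0.0029,-0.0084,-0.0],[0.0,0.0,0.0],0.7],[[-0.0018,-0.0087,-0.0],[-0.0,0.0,0.0],0.7],[[-0.0007,-0.0088,-0.0],[0.0,-0.0,0.0],0.7],[[0.001,-0.0088,-0.0],[-0.0,-0.0,0.107],0.7],[[0.0013,-0.0088,-0.0],[0.0,-0.0,0.127],0.7],[[0.0013,-0.0088,-0.0],[0.0,-0.0,0.127],0.7],[[0.0013,-0.0088,-0.0],[-0.0,-0.0,0.127],0.7]]
[[[0.0013,-0.0088,-0.0],[0.0,-0.0,0.127],0.7],[[0.0013,-0.0088,-0.0],[0.0,-0.0,0.127],0.7],[[0.0013,-0.0088,-0.0],[-0.0,-0.0,0.127],0.7],[[0.0013,-0.0088,-0.0],[0.0,-0.0,0.127],0.7],[[0.0013,-0.0088,-0.0],[-0.0,-0.0,0.127],0.7],[[0.0013,-0.0088,-0.0],[0.0,-0.0,0.127],0.7],[[0.0013,-0.0088,-0.0],[0.0,-0.0,0.127],0.7],[[0.0013,-0.0088,-0.0],[-0.0,-0.0,0.127],0.7]]
```

Emit:
{"method": "play_rows", "body": {
  "deltas": [
    [[-0.006,-0.009,-0.005],[-0.01,-0.011,0],0.7],
    [[-0.003,-0.0085,-0.001],[0,0,0],0.7],
    [[-0.002,-0.0085,-0.001],[0,0,0],0.7],
    [[-0.0005,-0.009,-0.001],[0,0,0],0.7],
    [[0.001,-0.009,0],[0,0,0.107],0.7],
    [[0.0015,-0.009,0],[0,0,0.127],0.7]
  ]
}}

```text
time: 14.68
tool_pos: [559.9, -36.2, 60.1]
tcp_rot: [179.7, 0.1, 90.9]
ft_force: [0.6, 0.4, 0.2]
finger_gap: 25.8
```

```bash
cat > k.py <<'E'
from h import *
import sys
def k(th,ps,n=1,lead=6,z=55):
    a=np.radians(104.5-ps)
    return (*j2w(-120-70*np.cos(th)+lead*np.sin(a),-58+70*np.sin(th)+lead*np.cos(a)),z,ps,n)
s=r.sense(); x,y=w2j(*s['tool_pos'][:2]); a=np.radians(104.5-s['tcp_rot'][2]); kx,ky=x-6*np.sin(a),y-6*np.cos(a)
th0=np.arctan2(ky+58,-120-kx); print('th',th0,'rad',np.hypot(ky+58,-120-kx))
th1=float(sys.argv[1]);n=max(1,int(np.ceil((th1-th0)/.127)))
rows([k(th,104.5-np.degrees(max(0,th))) for th in np.linspace(th0,th1,n+1)[1:]],.7)
E
python3 k.py 1.5
```

```text
th 0.2620739505596492 rad 72.18149799275717
t 14.68 tcp [559.9 -36.2  60.1] [1.797e+02 1.000e-01 9.090e+01] F [0.6 0.4 0.2] gap 25.8 jig [-188.3  -33.5]
[[[0.0038,-0.0085,0.005],[0.005,0.001,0.148],0.7],[[0.0013,-0.0086,-0.0],[-0.0,-0.0,0.124],0.7],[[0.0013,-0.0086,-0.0],[0.0,-0.0,0.124],0.7],[[0.0013,-0.0086,-0.0],[-0.0,-0.0,0.124],0.7],[[0.0013,-0.0086,-0.0],[0.0,-0.0,0.124],0.7],[[0.0013,-0.0086,-0.0],[0.0,-0.0,0.124],0.7],[[0.0013,-0.0086,-0.0],[-0.0,-0.0,0.124],0.7],[[0.0013,-0.0086,-0.0],[-0.0,-0.0,0.124],0.7]]
[[[0.0013,-0.0086,-0.0],[0.0,-0.0,0.124],0.7],[[0.0013,-0.0086,-0.0],[-0.0,-0.0,0.124],0.7]]
```

Emit:
{"method": "play_rows", "body": {
  "deltas": [
    [[0.004,-0.0085,0.005],[0.005,0,0.148],0.7],
    [[0.0015,-0.0085,0.001],[0,0,0.124],0.7],
    [[0.0015,-0.0085,0],[0,0,0.124],0.7],
    [[0.0015,-0.0085,0],[0,0,0.124],0.7],
    [[0.0015,-0.0085,0],[0,0,0.124],0.7]
  ]
}}

```text
time: 15.3
tool_pos: [519.0, -16.6, 55.3]
tcp_rot: [179.8, -0.0, 52.6]
ft_force: [0.6, 0.1, 0.1]
finger_gap: 25.5
```

```bash
python3 k.py 1.55
```

```text
th 0.9035790902698196 rad 70.78009031815036
t 15.3 tcp [519.  -16.6  55.3] [179.8  -0.   52.6] F [0.6 0.1 0.1] gap 25.5 jig [-159.1    1.3]
[[[0.0018,-0.0075,0.0003],[0.003,-0.001,0.106],0.7],[[0.0011,-0.0075,-0.0],[0.0,-0.0,0.108],0.7],[[0.0011,-0.0075,-0.0],[0.0,-0.0,0.108],0.7],[[0.0011,-0.0075,-0.0],[0.0,-0.0,0.108],0.7],[[0.0011,-0.0075,-0.0],[0.0,-0.0,0.108],0.7],[[0.0011,-0.0075,-0.0],[0.0,-0.0,0.108],0.7]]
```

Emit:
{"method": "play_rows", "body": {
  "deltas": [
    [[0.002,-0.0075,0],[0.003,0,0.106],0.7],
    [[0.001,-0.0075,0],[0,0,0.108],0.7],
    [[0.001,-0.0075,0],[0,0,0.108],0.7],
    [[0.001,-0.0075,0],[0,0,0.108],0.7],
    [[0.001,-0.0075,0],[0,0,0.108],0.7]
  ]
}}

```text
time: 15.92
tool_pos: [497.1, 15.2, 56.4]
tcp_rot: [179.9, -0.1, 20.7]
ft_force: [0.6, -0.3, -0.5]
finger_gap: 25.6
```

```bash
python3 k.py 1.6
```

```text
th 1.4494373255055015 rad 72.38847999354446
t 15.93 tcp [497.1  15.2  56.4] [ 1.799e+02 -1.000e-01  2.070e+01] F [ 0.6 -0.3 -0.5] gap 25.6 jig [-122.8   14.5]
[[[0.0029,-0.0053,0.0014],[0.001,-0.002,0.062],0.7],[[0.0006,-0.0052,-0.0],[0.0,-0.0,0.075],0.7]]
```

Emit:
{"method": "play_rows", "body": {
  "deltas": [
    [[0.003,-0.005,0.001],[0,0,0.06],0.7],
    [[0,-0.004,0],[0,0,0.05],0.7]
  ]
}}

```text
time: 16.18
tool_pos: [496.0, 24.6, 55.7]
tcp_rot: [179.9, -0.1, 14.1]
ft_force: [1.3, -0.7, -0.7]
finger_gap: 25.9
```

Emit:
{"method": "play_rows", "body": {
  "deltas": [
    [[0,-0.003,0],[0,0,0],0.7],
    [[0,-0.002,0],[0,0,0],0.7]
  ]
}}

```text
time: 16.42
tool_pos: [495.4, 25.9, 55.9]
tcp_rot: [179.5, -0.2, 14.2]
ft_force: [7.5, -11.7, -8.3]
finger_gap: 25.7
```

```bash
python3 k.py 1.6
```

```text
th 1.5992757399353499 rad 71.54628085742301
t 16.43 tcp [495.4  25.9  55.9] [179.5  -0.2  14.2] F [  7.5 -11.7  -8.3] gap 25.7 jig [-112.    13.5]
[[[0.0017,-0.0,0.0009],[0.008,-0.003,0.023],0.7]]
```

Emit:
{"method": "play_rows", "body": {
  "deltas": [
    [[0,0.006,0],[0.005,0,0],0.65],
    [[0,0.001,-0.02],[0,0,0],0.65],
    [[0,0,-0.025],[0,0,0],0.65],
    [[0,0,-0.025],[0,0,0],1.0]
  ]
}}

```text
time: 16.92
tool_pos: [493.5, 18.2, 125.2]
tcp_rot: [-180.0, 0.2, 14.3]
ft_force: [0.7, 0.2, -0.6]
finger_gap: 12.1
```

```bash
python3 - <<'E'
from h import *
snap('scene','s4.png',(240,160,420,340),3.3)
im=cv2.imread('pics/s4.png'); 
rows([(557,250,135,14,6),(559,390,110,14,4)],1)
# start with bias-corrected scene estimate
print(pix2w('scene',(235+477/3,150+453/3-1.8),58))
E
```

```text
t 16.98 tcp [495.7  18.1 129.2] [ 1.799e+02 -1.000e-01  1.430e+01] F [2.3 0.2 3. ] gap 5.0 jig [-119.6   15.2]
[[[0.0195,-0.0349,-0.001],[0.0,-0.0,0.001],1],[[0.0194,-0.0349,-0.001],[0.0,-0.0,0.001],1],[[0.0194,-0.035,-0.001],[0.0,-0.0,0.001],1],[[0.0194,-0.035,-0.001],[0.0,-0.0,0.001],1],[[0.0193,-0.035,-0.001],[0.0,-0.0,0.001],1],[[0.0193,-0.035,-0.001],[0.0,-0.0,0.001],1],[[0.009,-0.0338,0.0062],[-0.0,-0.0,0.0],1],[[0.009,-0.0338,0.0062],[-0.0,-0.0,0.0],1]]
[[[0.009,-0.0338,0.0062],[-0.0,-0.0,0.0],1],[[0.009,-0.0338,0.0062],[-0.0,-0.0,0.0],1]]
[557.49397729 392.87126131  58.        ]
```

View pics/s4.png

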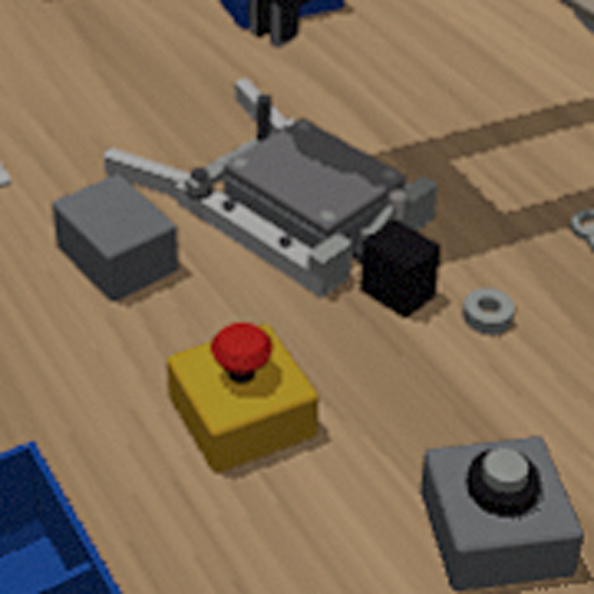

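The keeper lies square behind the box, with its knob at crop (263,115). I check this numerically and move over to start.

Emit:
{"method": "play_rows", "body": {
  "deltas": [
    [[0.0195,-0.035,0],[0,0,0],1.0],
    [[0.0195,-0.035,0],[0,0,0],1.0],
    [[0.0195,-0.035,0],[0,0,0],1.0],
    [[0.0195,-0.035,0],[0,0,0],1.0],
    [[0.0195,-0.035,0],[0,0,0],1.0],
    [[0.0195,-0.035,0],[0,0,0],1.0],
    [[0.009,-0.034,0.006],[0,0,0],1.0],
    [[0.009,-0.034,0.006],[0,0,0],1.0]
  ]
}}

```text
time: 17.98
tool_pos: [560.4, 325.9, 117.8]
tcp_rot: [180.0, -0.3, 14.4]
ft_force: [0.9, -0.1, 0.0]
finger_gap: 0.2
```

```bash
python3 - <<'E'
from h import *
for th in (1.47,1.52,1.57): print(th,(w2pix('scene',[*j2w(-120-70*np.cos(th),-58+70*np.sin(th)),74])[0]+[0,1.8]-[240,160])*3.3)
rows([(558,391,75,14,6)],1)
eyes.snapshot
snap('top','t4.png',(185,155,365,245),4.4)
E
```

```text
1.47 [257.5017478   94.45019354]
1.52 [260.883818    96.08770638]
1.57 [264.12795024  97.82242072]
t 17.98 tcp [560.4 325.9 117.8] [180.   -0.3  14.4] F [ 0.9 -0.1  0. ] gap 0.2 jig [ 162.2 -124.5]
[[[0.0023,-0.0106,0.0071],[0.0,-0.001,0.001],1],[[0.0023,-0.0106,0.0071],[0.0,-0.001,0.001],1],[[0.0023,-0.0106,0.0071],[0.0,-0.001,0.001],1],[[0.0023,-0.0106,0.0071],[0.0,-0.001,0.001],1],[[0.0023,-0.0106,0.0071],[0.0,-0.001,0.001],1],[[0.0023,-0.0106,0.0071],[0.0,-0.001,0.001],1]]
```

View pics/t4.png

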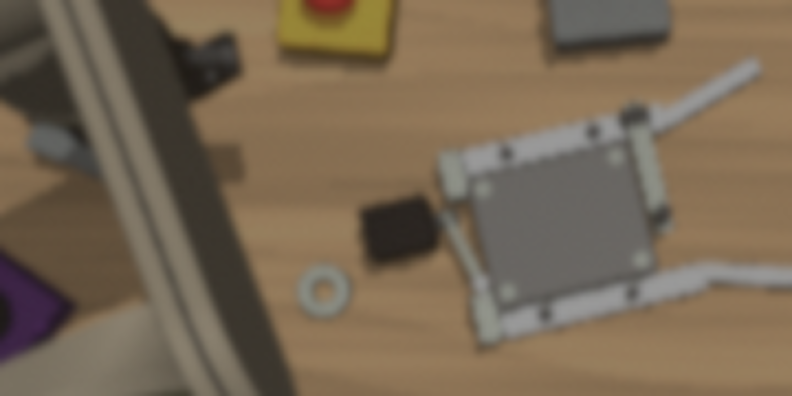

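```bash
python3 - <<'E'
from h import *
for th in (1.42,1.52,1.57): 
  print(th,[np.round((w2pix('top',[*j2w(-120-q*np.cos(th),-58+q*np.sin(th)),z])[0]-[185,155])*4.4,1) for q,z in((0,38),(70,74),(80,34))])
E
```

```text
1.42 [array([636., 117.]), array([679.3, 208.8]), array([681.6, 228.3])]
1.52 [array([636., 117.]), array([669. , 212.5]), array([670.3, 232.2])]
1.57 [array([636., 117.]), array([663.7, 213.9]), array([664.5, 233.8])]
```

Emit:
{"method": "play_rows", "body": {
  "deltas": [
    [[0.002,-0.0105,0.007],[0,0,0],1.0],
    [[0.002,-0.0105,0.007],[0,0,0],1.0],
    [[0.002,-0.0105,0.007],[0,0,0],1.0],
    [[0.002,-0.0105,0.007],[0,0,0],1.0],
    [[0.002,-0.0105,0.006],[0,0,0],1.0],
    [[0.002,-0.0105,0.004],[0,0,0],1.0]
  ]
}}

```text
time: 18.77
tool_pos: [554.7, 395.7, 75.4]
tcp_rot: [-179.9, -0.2, 14.4]
ft_force: [-0.8, 0.6, 0.6]
finger_gap: 0.1
```

```bash
python3 - <<'E'
from h import *
rows([(558,391,64,14,4)],1)
snap('scene','s5.png',(340,220,460,340),5)
E
```

```text
t 18.77 tcp [554.7 395.7  75.4] [-179.9   -0.2   14.4] F [-0.8  0.6  0.6] gap 0.1 jig [ 231.2 -136.5]
[[[0.0005,0.0013,0.0029],[-0.0,-0.001,0.002],1],[[0.0005,0.0013,0.0029],[-0.0,-0.001,0.002],1],[[0.0005,0.0013,0.0029],[-0.0,-0.001,0.002],1],[[0.0005,0.0013,0.0029],[-0.0,-0.001,0.002],1]]
```

View pics/s5.png

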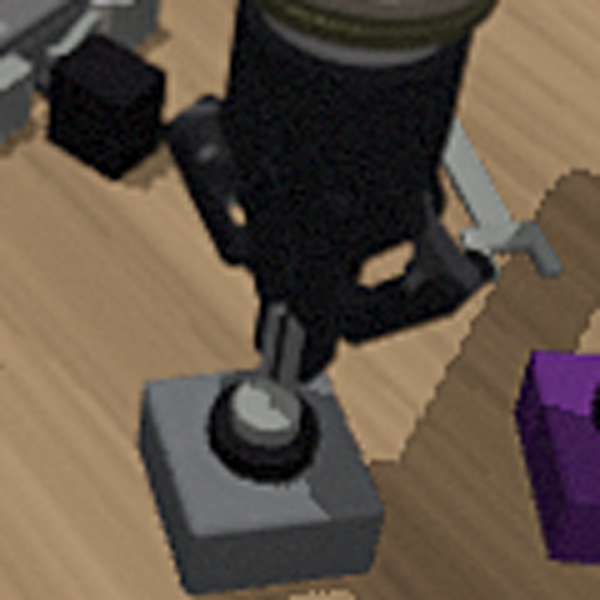

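```bash
python3 - <<'E'
from h import *
print(pix2w('scene',(392.4,302-1.8),58), pix2w('scene',(392.4,302),58))
s=r.sense()['tool_pos']; print(s,(w2pix('scene',s)[0]+[0,1.8]-[340,220])*5)
rows([(559,393,66,14,3),(559,393,53,14,4)],1)
E
```

```text
[561.64396802 393.26702996  58.        ] [564.37811118 396.65561972  58.        ]
[554.13384198 396.85156444  74.92388132] [289.2038313  378.19829914]
t 18.82 tcp [554.1 396.9  74.9] [-1.799e+02 -1.000e-01  1.450e+01] F [-1.7  0.1  0.1] gap -0.1 jig [ 232.4 -136.3]
[[[0.0012,0.0017,0.003],[-0.001,-0.001,0.003],1],[[0.0012,0.0016,0.003],[-0.001,-0.001,0.003],1],[[0.0013,0.0016,0.003],[-0.001,-0.001,0.003],1],[[-0.0,-0.0,0.0032],[-0.0,-0.0,-0.0],1],[[-0.0,-0.0,0.0033],[-0.0,-0.0,-0.0],1],[[-0.0,-0.0,0.0033],[-0.0,-0.0,-0.0],1],[[-0.0,-0.0,0.0033],[-0.0,-0.0,-0.0],1]]
```

Keeper is shut: knob seen at (661,215), expected (664,214). In the last crop the button top is at (262,410). It lies at about (560,393), so I centre on it and press.

Emit:
{"method": "play_rows", "body": {
  "deltas": [
    [[0.0015,0.002,0.003],[0,0,0],1.0],
    [[0.0015,0.002,0.003],[0,0,0],1.0],
    [[0.0015,0.001,0.003],[0,0,0],1.0],
    [[0,0,0.003],[0,0,0],1.0]
  ]
}}

```text
time: 19.32
tool_pos: [560.9, 392.7, 62.9]
tcp_rot: [-179.9, -0.2, 14.5]
ft_force: [-0.7, 0.1, 0.4]
finger_gap: -0.2
```

Emit:
{"method": "play_rows", "body": {
  "deltas": [
    [[0,0,0.003],[0,0,0],1.0],
    [[0,0,0.003],[0,0,0],1.0]
  ]
}}

```text
time: 19.58
tool_pos: [561.0, 392.7, 57.2]
tcp_rot: [-179.9, -0.2, 14.5]
ft_force: [-2.8, -1.8, 3.7]
finger_gap: 0.1
```

Emit:
{"method": "play_rows", "body": {
  "deltas": [
    [[0,0,0.003],[0,0,0],1.0]
  ]
}}

```text
time: 19.7
tool_pos: [561.1, 392.8, 55.8]
tcp_rot: [-179.9, -0.2, 14.5]
ft_force: [-10.4, -7.0, 24.4]
finger_gap: 0.2
```

Emit:
{"method": "play_rows", "body": {
  "deltas": [
    [[0,0,0],[0,0,0],1.0]
  ]
}}

```text
time: 19.82
tool_pos: [561.2, 392.8, 56.7]
tcp_rot: [-179.9, -0.3, 14.5]
ft_force: [-3.0, -1.7, 3.7]
finger_gap: 0.2
```

```bash
python3 - <<'E'
from h import *
rows([],1)
snap('scene','s6.png',(365,270,425,330),10)
E
```

```text
t 19.82 tcp [561.2 392.8  56.7] [-179.9   -0.3   14.5] F [-3.  -1.7  3.7] gap 0.2 jig [ 226.8 -142.1]
```

View pics/s6.png

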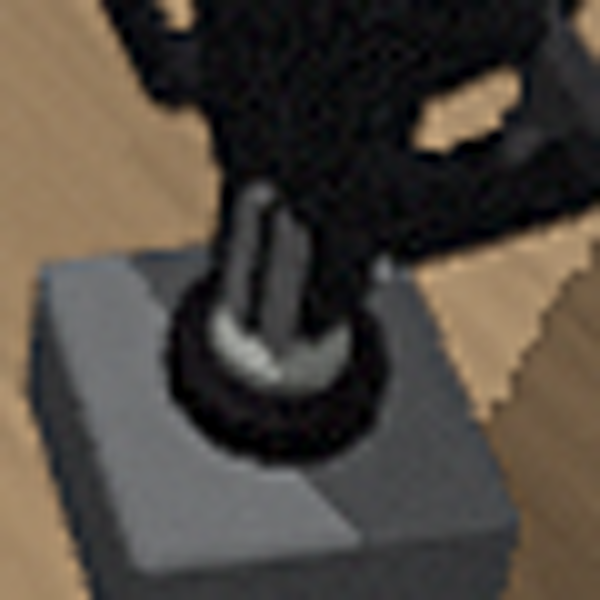

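The crop shows the fingertips at (285,350) on the far half of the button, which is nearly flush with its collar. They may also touch the collar, so I lift, shift about 5 mm towards the camera and press again.

Emit:
{"method": "play_rows", "body": {
  "deltas": [
    [[0,0,-0.01],[0,0,0],1.0],
    [[0.002,-0.0015,-0.003],[0,0,0],1.0],
    [[0.002,-0.0015,0.002],[0,0,0],1.0],
    [[0,0,0.003],[0,0,0],1.0]
  ]
}}

```text
time: 20.38
tool_pos: [565.1, 397.3, 65.5]
tcp_rot: [-179.8, -0.4, 14.5]
ft_force: [0.1, -0.4, -0.2]
finger_gap: -0.1
```

Emit:
{"method": "play_rows", "body": {
  "deltas": [
    [[0,0,0.003],[0,0,0],1.0]
  ]
}}

```text
time: 20.5
tool_pos: [564.8, 397.2, 61.8]
tcp_rot: [-179.9, -0.3, 14.5]
ft_force: [0.5, 0.0, 1.3]
finger_gap: -0.1
```

Emit:
{"method": "play_rows", "body": {
  "deltas": [
    [[0,0,0.0025],[0,0,0],1.0]
  ]
}}

```text
time: 20.62
tool_pos: [564.8, 397.2, 58.9]
tcp_rot: [-179.9, -0.3, 14.5]
ft_force: [-1.3, 0.1, 3.2]
finger_gap: 0.0
```

Emit:
{"method": "play_rows", "body": {
  "deltas": [
    [[0,0,0.0025],[0,0,0],1.0]
  ]
}}

```text
time: 20.75
tool_pos: [564.9, 397.2, 56.5]
tcp_rot: [-179.9, -0.3, 14.5]
ft_force: [-1.2, -1.7, 4.6]
finger_gap: 0.1
```

Emit:
{"method": "play_rows", "body": {
  "deltas": [
    [[0,0,0.002],[0,0,0],1.0]
  ]
}}

```text
time: 20.88
tool_pos: [565.0, 397.3, 55.8]
tcp_rot: [-179.9, -0.3, 14.5]
ft_force: [-7.9, -4.7, 19.3]
finger_gap: -0.2
```

The force rose with the spring, 1.3, 3.2 then 4.6 N over about 6 mm, and then met a hard stop at 19 N. That is full travel, so I lift off.

Emit:
{"method": "play_rows", "body": {
  "deltas": [
    [[0,0,0],[0,0,0],1.0],
    [[0,0,-0.01],[0,0,0],1.0],
    [[0,0,-0.03],[0,0,0],1.0],
    [[0,0,-0.04],[0,0,0],1.0],
    [[0,0,-0.04],[0,0,0],1.0],
    [[0,0,0],[0,0,0],1.0],
    [[0,0,0],[0,0,0],1.0]
  ]
}}

```text
time: 21.75
tool_pos: [563.3, 396.0, 179.5]
tcp_rot: [-179.9, -0.1, 14.5]
ft_force: [-0.4, -0.2, -0.3]
finger_gap: 0.1
```

```bash
python3 - <<'E'
from h import *
snap('scene','s7.png',(240,160,420,340),3.3); rows([],1)
E
```

```text
t 21.8 tcp [563.5 396.2 179.9] [-179.9   -0.2   14.5] F [-0.1  0.6  0.4] gap -0.1 jig [ 229.5 -145.2]
```

```bash
python3 - <<'E'
from h import *
a=cv2.imread('pics/s4.png').astype(int);b=cv2.imread('pics/s7.png').astype(int)
# jig + box + keeper region, unchanged between keeper shut and now?
for n,(x0,y0,x1,y1) in {'jig':(100,80,440,310),'estop':(160,310,330,480)}.items(): print(n,np.abs(a-b)[y0:y1,x0:x1].mean().round(2),(np.abs(a-b).max(2)[y0:y1,x0:x1]>60).mean().round(3))
print(r.hand_in())
E
```

```text
jig 10.32 0.01
estop 7.03 0.0
the job is handed in; nothing more can be done
None
```

The box is in the jig, fully home, with the keeper shut behind it. I then pressed the start button all the way down and let it up, and handed in at 21.8 s of the 72 s.

- **Keeper opening:** I swung it until it met its open stop, at about 15 N, and a picture showed it clear of the channel.
- **Box:** I slid it in along the bench with two-finger pushing until it stopped firmly, at about 19 N. The tool then stood at jig x = -120.4, where -121 was expected for a box that is home. A picture shows it against both end stops with the roller pressed in.
- **Keeper shut:** It met its shut stop at about 14 N. Its knob appeared within 3 pixels, in the enlarged crop, of where it should be when fully shut.
- **Start button:** I pressed it twice, both times after the keeper was shut. The first press was off centre and met resistance at 24 N that could have been the collar. The second was centred: the force rose with the spring to about 4.6 N over some 6 mm, then hit a hard stop at 19 N. The tool's height read about 4 mm higher than the button's stated height suggests, so I judged full travel by the force.
- **Last checks:** After I lifted off, the tool was clear at z = 180 with no force on it. A numeric comparison with the earlier picture showed almost no change around the jig (1% of pixels) and none at the emergency stop. I did not look at that last picture, because the limit of 12 views was used up. I therefore have no visual confirmation that the button came back up.

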